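# Pack the overhaul kit

### The job

Pack the overhaul kit: lay each loose aluminium cover plate in a seat of its own in the grey rack and press it fully home, so that it sits level and flush with the rails. Take the lid off the blue bin, carry the steel tray there and tip it so that all the square nuts slide off into the bin, set the empty tray back flat on the middle of its black mat, and put the lid back on the bin so that it sits level. Leave the other tools and containers where they are.

Things in the scene. Friction and masses are not known exactly. Their poses are not given: they have to be found in the camera images.
- plate0: flat aluminium cover plate, one of up to three alike (one may be absent), 80 x 46 x 8 mm, about 0.1 kg, lying flat on the bench at the start. Origin: centre of the underside; x along the 80 mm length, y along the 46 mm width, z up. Both ways round fit.
- plate1: flat aluminium cover plate, one of up to three alike (one may be absent), 80 x 46 x 8 mm, about 0.1 kg, lying flat on the bench at the start. Origin: centre of the underside; x along the 80 mm length, y along the 46 mm width, z up. Both ways round fit.
- plate2: flat aluminium cover plate, one of up to three alike (one may be absent), 80 x 46 x 8 mm, about 0.1 kg, lying flat on the bench at the start. Origin: centre of the underside; x along the 80 mm length, y along the 46 mm width, z up. Both ways round fit.
- rack: grey plastic kit rack, fixed, 112 (x) x 250 (y) mm, deck 20 mm up. Origin: centre of underside. Three seats 80 mm apart along y, each 85 (x) x 51 (y) mm, for a plate lengthwise along x (2.5 mm play each side), bounded by rails at its ends and blocks at its corners, 8 mm high above the deck. The middle 53 mm of the long sides is open: finger notches, 34 mm wide between seats.
- seat0 (a point): centre of seat 0 on the deck; x along the seat (85 mm), y across. In it a black pad, 60 x 32 mm, stands 5 mm proud of the deck. A plate laid on it is level but 5 mm above flush. Pushed with more than 8 N, the pad moves straight down till level with the deck and stays there; the plate then lies on the deck, its top level with the rails.
- seat1 (a point): centre of seat 1 on the deck; x along the seat (85 mm), y across. In it a black pad, 60 x 32 mm, stands 5 mm proud of the deck. A plate laid on it is level but 5 mm above flush. Pushed with more than 8 N, the pad moves straight down till level with the deck and stays there; the plate then lies on the deck, its top level with the rails.
- seat2 (a point): centre of seat 2 on the deck; x along the seat (85 mm), y across. In it a black pad, 60 x 32 mm, stands 5 mm proud of the deck. A plate laid on it is level but 5 mm above flush. Pushed with more than 8 N, the pad moves straight down till level with the deck and stays there; the plate then lies on the deck, its top level with the rails.
- bin: open blue plastic bin, fixed, 150 x 150 mm, 60 mm high, walls and floor 4 mm. Origin: centre of its underside, axes along its sides.
- lid: grey plastic lid of the bin, on the bin at the start, 0.2 kg. Origin: centre of the underside of its plug. Plug 130 x 130 x 6 mm, which drops into the bin (6 mm play each side); above it a flange 154 x 154 x 4 mm that rests on the rim (origin then 54 mm above the bin's underside); on top a grip bar along y, 12 (x) x 60 (y) mm, from 10 to 38 mm above the origin.
- mat: black rubber mat fixed to the bench, 150 mm (x) x 120 mm (y), 2 mm thick, the tray's place. Origin: centre of its underside.
- tray: polished, slippery steel tray, 0.27 kg. Origin: centre of underside; floor 100 (x) x 80 (y) mm, 3 mm thick; walls 22 mm high on both sides and at the +x end; open at the -x end, where nuts slide off (from about 20 degrees of tilt). A 12 x 12 mm carrying bar crosses it along y above the origin, between two uprights; bar centre 66 mm above the underside.
- nut0: dark steel square nut, one of up to five alike (some may be absent), 20 x 20 x 12 mm, 30 g, loose in the tray at the start. Origin: centre of the underside; z along its 12 mm thickness.
- nut1: dark steel square nut, one of up to five alike (some may be absent), 20 x 20 x 12 mm, 30 g, loose in the tray at the start. Origin: centre of the underside; z along its 12 mm thickness.
- nut2: dark steel square nut, one of up to five alike (some may be absent), 20 x 20 x 12 mm, 30 g, loose in the tray at the start. Origin: centre of the underside; z along its 12 mm thickness.
- nut3: dark steel square nut, one of up to five alike (some may be absent), 20 x 20 x 12 mm, 30 g, loose in the tray at the start. Origin: centre of the underside; z along its 12 mm thickness.
- nut4: dark steel square nut, one of up to five alike (some may be absent), 20 x 20 x 12 mm, 30 g, loose in the tray at the start. Origin: centre of the underside; z along its 12 mm thickness.
- screwdriver: screwdriver lying on the bench; not part of the job, leave it alone
- wrench: open-ended wrench lying on the bench; not part of the job, leave it alone
- jar: small closed jar, 52 mm across, 50 mm high, standing; not part of the job, leave it alone
- socket: steel socket, 26 mm across, 35 mm high, standing; not part of the job, leave it alone
Things that resemble listed ones, but are neither listed nor needed, are in the scene too. Leave any orange or yellow look-alike of the tray alone.

How it is judged:
By the outcome, as a careful person would: the job done as asked, in the order asked, and still so for the second after the job is handed in, with the robot touching nothing.
Of plate0, plate1, plate2 only 2 to 3 are there at a start; the rules pass over those that are not, and their reading is None.
Of nut0, nut1, nut2, nut3, nut4 only 3 to 5 are there at a start; the rules pass over those that are not, and their reading is None.
At some moment in a run one of plate0, plate1, plate2 may be knocked a few centimetres aside while the robot is not near it.
It also fails if it takes over 210 s, if anything falls off the work surface, if the arm or the gripper's body presses on something with over 40 N, if the wrist force passes 120 N, or if a joint passes its speed limit or range.

### The arm

A 7-joint arm with a two-finger parallel gripper is mounted at the origin on the work surface. World frame = base frame: x ahead of the robot, y to its left, z up, the work surface at z = 0. Lengths are in m, angles in rad, forces in N, time in s.
With the tool pointing down it reaches from about 0.425 to 0.95 m from the base axis. Payload 4.7 kg.
Tool frame: the origin (TCP) lies between the finger pads; the fingertips stand 25 mm ahead of it and the grasp point (between the pads) lies 6 mm ahead of it; z points along the fingers, y is the line along which they close (so a half turn about z gives the same grasp; the last joint's range is limited). The gripper opens to 85 mm and grips with 20 to 120 N. Pads are 22 mm wide; open, the fingers measure 114 mm over their backs; the gripper's body (76 mm by 85 mm) begins 54 mm behind the grasp point. The pads swing forward as they close: fully open they stand 13 mm farther back than shut.
Start: joints at [-1.18, 0.469, -0.049, 1.532, 0.024, 1.141, -0.082], TCP at [0.275, 0.616, 0.256] pointing down, gripper open.
Joint ranges: [-2.59, 2.59], [-0.33, 1.99], [-1.39, 1.29], [0.1, 2.45], [-1.04, 4.18], [0.21, 1.99], [-2.66, 2.66]. Speed limits (rad/s): [2.57, 2.57, 3.14, 3.14, 3.14, 3.14, 3.14].

### API

Orientations are given as a 3x3 rotation matrix whose columns are the frame's x, y, z axes.
In Python, from rig import * gives the robot as it stands. Calls block until the motion is done:
- movep(position, orientation): joint-space move of the TCP to a pose.
- move_l(position, attitude=None, feed=0.15, until_force=None): straight line of the TCP; attitude=None keeps the orientation; feed is the mean speed in m/s. With until_force (N) it stops when the force on the tool has changed by that much, and returns True; else False.
- move_joints(angles): joint-space move.
- command_gripper(opening, newtons=None): finger opening in m; newtons is the grip in N (None keeps the last); returns when the fingers have stopped.
- sleep(seconds).
- inverse_kinematics(position, orientation): joint angles nearest the present ones, or None.
- sense(): the state.
- camera(name): name is "scene" or "top"; returns (picture, depth): 384x512x3 uint8, red, green, blue; 384x512 float32, m along the optical axis (not along the pixel's ray), 0 where there is no reading.
- camera_params(name): a dict with "K" (3x3 intrinsics, pixels), "position" and "rotation" of the camera in the world. Camera axes: x right, y down, z forward; pixel columns grow to the right and rows downward; lengths in m; the calibration is good to about 2 mm. A picture is of the moment at which its call begins. camera_params takes no time and is no camera call.
A pose or a line that the arm cannot do raises Unreachable and nothing moves.
- finish_job(): hands the job in; it is judged then, once.
The state is a dict: "time_s": time; "joint_pos": joint angles; "qd": joint speeds; "joint_efforts": joint torques, N m; "position": TCP position; "tcp_rot": TCP orientation; "wrist_force": force on the tool from outside, world axes, zero at the start; "ft_torque": the same for the moment, N m; "finger_gap": finger opening in m; "gripper_force": force on a finger pad.
Only numpy, scipy, OpenCV 4.12 (cv2) and the standard library are available. Lean on these libraries where they do the work, as an engineer would, in place of code of your own. Each camera call takes 0.05 s, during which the arm holds its last target. There are 200 camera calls.

## Working session

There is one attempt and no reset: what is moved stays moved. The work goes in short steps, each a Python script; the robot and the scene stay as the last script left them, time stands still between calls to the robot, and variables do not carry over. Pictures are saved under pics/ and viewed, at most 14 in all, crops included, and the job is handed in when it is done.

```bash
ls; mkdir -p pics; python3 - <<'E'
from rig import *
import cv2,numpy as np
for n in("top","scene"):
    p,d=camera(n); cv2.imwrite(f"pics/{n}0.png",cv2.resize(p[:,:,::-1],(800,600)))
    np.savez(f"{n}0.npz",p=p,d=d); c=camera_params(n); print(n,c)
print(sense()["time_s"])
E
```

```text
pics
top {'K': array([[367.77451083,   0.        , 255.25154669],
       [  0.        , 367.77451083, 195.57257749],
       [  0.        ,   0.        ,   1.        ]]), 'position': array([ 0.37888377, -0.13828122,  1.19925395]), 'rotation': array([[-0.02209715, -0.9965757 ,  0.079678  ],
       [-0.99971825,  0.02271699,  0.00688114],
       [-0.00866762, -0.0795035 , -0.9967969 ]])}
scene {'K': array([[404.31977917,   0.        , 256.51233532],
       [  0.        , 404.31977917, 186.98384093],
       [  0.        ,   0.        ,   1.        ]]), 'position': array([ 1.44525536, -0.05239119,  0.94003502]), 'rotation': array([[-0.07432092,  0.67215688, -0.73666922],
       [ 0.99717852,  0.05790962, -0.04776482],
       [ 0.01055478, -0.73814064, -0.67456429]])}
0.1
```

View pics/top0.png

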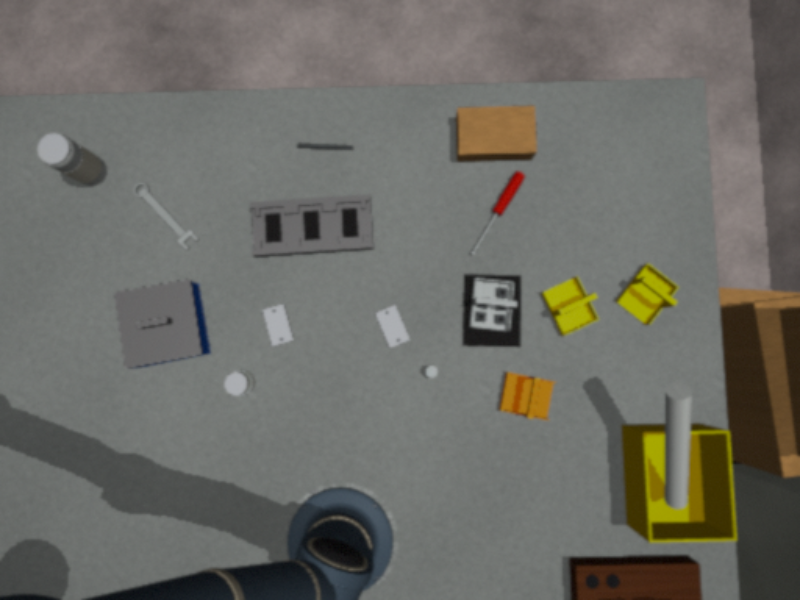

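View pics/scene0.png

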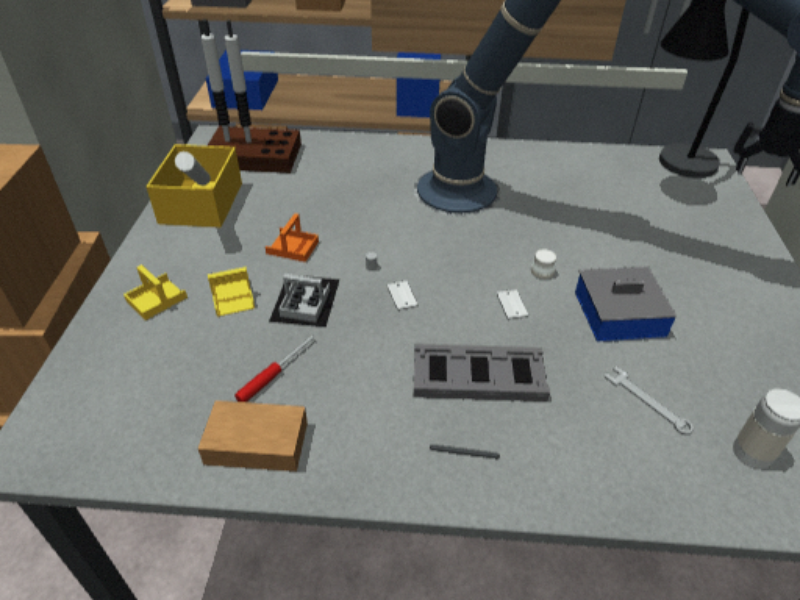

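The plates are at (277,325) and (393,326) in the top view, so there are two of them. The steel tray with dark nuts stands on the black mat at (493,305), the rack is at (312,226) and the lidded blue bin at (160,322). The tray look-alikes are yellow at (570,305) and (648,293), and orange at (527,395). Only the grey one at (493,305) is steel and on the mat. Next I'll measure and take an enlarged crop to confirm.

```bash
cat > h.py <<'E'
from rig import *
import cv2,numpy as np
def cloud(n,pd=None):
    p,d=pd if pd is not None else camera(n); c=camera_params(n); K=c["K"]
    v,u=np.mgrid[:384,:512]
    P=np.stack([(u-K[0,2])/K[0,0]*d,(v-K[1,2])/K[1,1]*d,d],-1)@c["rotation"].T+c["position"]
    P[d==0]=np.nan
    return p,P
def pix(n,u,v,z):  # pixel (native) -> world on plane z
    c=camera_params(n);K=c["K"];r=c["rotation"]@np.array([(u-K[0,2])/K[0,0],(v-K[1,2])/K[1,1],1])
    return c["position"]+r*(z-c["position"][2])/r[2]
def rect(Q):
    (c,s,a)=cv2.minAreaRect((Q[:,:2]*1000).astype(np.float32)); 
    if s[0]<s[1]: s=s[::-1];a+=90
    return np.round(c,1),np.round(s,1),round((a+90)%180-90,1)
def region(P,cx,cy,r,z0,z1,extra=None):
    m=(np.hypot(P[...,0]-cx,P[...,1]-cy)<r)&(P[...,2]>z0)&(P[...,2]<z1)
    if extra is not None:m&=extra
    return m
def blob(m):
    n,l,s,_=cv2.connectedComponentsWithStats(m.astype(np.uint8)); return l==1+np.argmax(s[1:,4])
E
python3 - <<'E'
from h import *
for n in("top","scene"):
    f=np.load(n+"0.npz");p,P=cloud(n,(f["p"],f["d"]));np.savez(n+"P.npz",P=P)
    if n=="top":
        for nm,u,v in [("plA",277,325),("plB",393,326),("tray",490,305),("mat",468,340),("rack",312,205),("lid",135,340),("jar",235,383),("socket",431,371)]:
            print(nm,P[int(v*.64),int(u*.64)].round(4))
    X=P
    bright=p.min(-1)>150
    G=dict(plA=(.42,.09),plB=(.42,-.15))
    T=np.load("topP.npz")["P"]
    at=lambda u,v:T[int(v*.64),int(u*.64),:2]
    for nm,uv,r in [("plA",(277,325),.06),("plB",(393,326),.06)]:
        m=blob(region(X,*at(*uv),r,-.01,.03,bright)); print(n,nm,m.sum(),rect(X[m]),np.nanmedian(X[m][:,2]))
    m=blob(region(X,*at(312,226),.17,.012,.045)); print(n,"rack",m.sum(),rect(X[m]))
    m=blob(region(X,*at(312,226),.17,.0,.045,(p.max(-1)<45)));
    nn,l,s,c=cv2.connectedComponentsWithStats((region(X,*at(312,226),.15,.0,.045,(p.max(-1)<45))).astype(np.uint8))
    for i in range(1,nn):
        if s[i,4]>30: print("  pad",s[i,4],rect(X[l==i]),np.nanmedian(X[l==i][:,2]))
    m=blob(region(X,*at(155,325),.13,.05,.075)); print(n,"lid",m.sum(),rect(X[m]),np.nanmedian(X[m][:,2]))
    m=region(X,*at(155,325),.06,.078,.12); print(n,"bar",m.sum(),rect(X[m]),np.nanmax(X[m][:,2]))
    m=region(X,*at(492,308),.13,-.01,.012,(p.max(-1)<60));m=blob(m); print(n,"mat",m.sum(),rect(X[m]))
    m=region(X,*at(492,308),.08,.055,.09); print(n,"tbar",m.sum(),rect(X[m]),np.nanmax(X[m][:,2]))
    m=region(X,*at(492,308),.075,.012,.05); print(n,"tray",m.sum(),rect(X[m]))
f=np.load("top0.npz")["p"];g=np.load("scene0.npz")["p"]
a=cv2.resize(f[165:230,285:345,::-1],(400,433),interpolation=cv2.INTER_CUBIC)
b=cv2.resize(g[165:215,165:225,::-1],(400,333),interpolation=cv2.INTER_CUBIC)
o=np.zeros((433,800,3),np.uint8);o[:,:400]=a;o[:333,400:]=b;cv2.imwrite("pics/tray.png",o)
E
```

```text
plA [0.4394 0.1249 0.0077]
plB [ 0.434  -0.1154  0.0082]
tray [ 0.4718 -0.3178  0.0062]
mat [ 0.4016 -0.2706  0.001 ]
rack [0.6898 0.0495 0.0166]
lid [0.415  0.3944 0.0646]
jar [0.3241 0.2003 0.0499]
socket [ 0.34   -0.1893  0.0394]
top plA 306 (array([441. , 123.9]), array([77.5, 43.6]), 14.7) 0.00793473326867944
top plB 315 (array([ 432.6, -115. ]), array([77.6, 43.4]), 21.9) 0.007934345293220124
top rack 2673 (array([646.6,  48.7]), array([251.3, 114.3]), -87.6)
  pad 135 (array([649.5, -31. ]), array([55.2, 23.4]), -0.9) 0.025391566521602016
  pad 133 (array([642.8, 128.9]), array([53.2, 25.6]), 1.8) 0.025407088143658108
  pad 136 (array([645.2,  48.7]), array([54. , 27.3]), -0.2) 0.0248694195125041
top lid 2378 (array([446.6, 350.3]), array([157.4, 154.1]), -80.9) 0.06426822940744958
top bar 94 (array([446.3, 349.7]), array([60.6, 12. ]), -81.4) 0.0978338820035165
top mat 697 (array([ 461.4, -322.9]), array([146.4, 116.5]), -2.4)
top tbar 113 (array([ 473.2, -321.1]), array([80.2, 12.3]), 82.4) 0.07807065467993812
top tray 273 (array([ 473.7, -321.5]), array([100.8,  80.8]), -7.
[... 185 characters left out ...]
ck 2727 (array([644.7,  47.4]), array([249.5, 120.4]), -87.1)
  pad 164 (array([651., -32.]), array([58.2, 30.5]), 1.3) 0.026171725537714075
  pad 159 (array([648. ,  47.2]), array([59.5, 31.5]), 3.6) 0.02638856567081893
  pad 160 (array([646.1, 126.6]), array([57.5, 31.3]), 2.7) 0.026373661387194713
scene lid 1559 (array([447.7, 348.9]), array([162.6, 157.4]), 9.7) 0.06523450087090943
scene bar 116 (array([447.4, 347.8]), array([61.5, 16.3]), -80.5) 0.09694761014510966
scene mat 351 (array([ 461.7, -324. ]), array([150.8, 121.4]), -2.0)
scene tbar 131 (array([ 473.6, -322.9]), array([81.3, 16.7]), 82.7) 0.0800183140704065
scene tray 352 (array([ 473.9, -322.6]), array([100.6,  85. ]), -6.2)
```

View pics/tray.png

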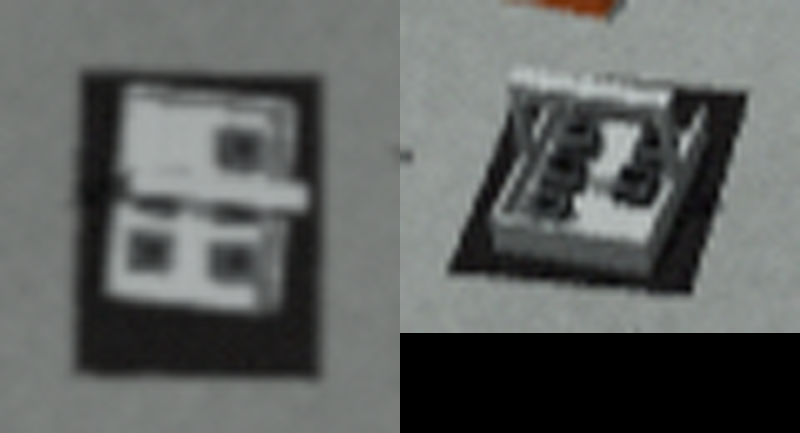

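The crop confirms that the grey steel tray (crop 200,200) stands on the mat with five dark nuts. Its wall is at the far, world +x end, so it opens towards the robot at yaw about -7°. Plates first.

```bash
cat >> h.py <<'E'
def Rd(yaw):
    c,s=np.cos(yaw),np.sin(yaw); return np.array([[c,s,0],[s,-c,0],[0,0,-1.]])
def best(p,yaw):  # of the two equal grasps take the one with the last joint nearest mid
    o=[]
    for y in(yaw,yaw+np.pi):
        q=inverse_kinematics(p,Rd(y))
        if q is not None:o.append((abs(q[6]),y))
    return Rd(min(o)[1])
def plate(cx,cy,r=.07):
    p,P=cloud("top"); m=blob(region(P,cx,cy,r,-.01,.05,p.min(-1)>150)); return m.sum(),rect(P[m]),np.nanmedian(P[m][:,2])
RY=np.deg2rad(2.4); RC=np.array([.6468,.0481]); OFF=np.array([.0004,-.0009])
def seat(i): return RC+(i-1)*.08*np.array([-np.sin(RY),np.cos(RY)])
def S():
    s=sense(); return round(s["time_s"],1),np.round(s["position"],4),round(s["finger_gap"],4),np.round(s["wrist_force"],1)
def pick_place(cx,cy,i):
    n,(c,sz,a),z=plate(cx,cy); print(n,c,sz,a,z)
    c=c/1000+OFF; a=np.deg2rad(a)
    command_gripper(.058,60)
    R=best([*c,.1],a); movep([*c,.1],R)
    move_l([*c,.045],feed=.15)
    t=move_l([*c,.018],feed=.02,until_force=5); z0=S()[1][2]; print("touch",t,S())
    move_l([*c,z0+.004],feed=.05); command_gripper(0.0,60); g=S(); print("grip",g)
    if g[2]<.04: return False
    zg=g[1][2]      # TCP height with the plate on the bench
    move_l([*c,.13],feed=.2)
    s=seat(i); R=best([*s,.13],RY); movep([*s,.13],R)
    move_l([*s,zg+.034],feed=.15)
    t=move_l([*s,zg+.0255],feed=.03,until_force=6); print("down",t,S())
    command_gripper(.058); move_l([*s,.13],feed=.2); print("left",S())
def press(i):
    s=seat(i); command_gripper(0,60); R=best([*s,.13],RY); movep([*s,.1],R)
    move_l([*s,.064],feed=.12); t=move_l([*s,.046],feed=.015,until_force=25); print("press",t,S()); move_l([*s,.13],feed=.2)
E
python3 - <<'E'
from h import *
print(S())
pick_place(.441,.124,2)
E
```

```text
(0.1, array([0.2749, 0.616 , 0.2553]), 0.0854, array([-0.4,  0.2,  0.5]))
305 [440.8 124.2] [77.6 43.6] 15.5 0.008102520315734552
touch True (4.1, array([0.4412, 0.1232, 0.0204]), 0.0579, array([0.1, 0.2, 5.7]))
grip (4.7, array([0.4411, 0.1233, 0.0248]), 0.0441, array([-1.8, -0.3,  7.2]))
down False (8.7, array([0.6434, 0.128 , 0.0503]), 0.0436, array([-0.2,  0.5,  0. ]))
left (9.5, array([0.643 , 0.1279, 0.1298]), 0.058, array([ 0.4,  0.6, -0.9]))
```

```bash
python3 - <<'E'
from h import *
movep([.48,.40,.25],best([.48,.40,.25],0))
p,P=cloud("top"); g,_=cloud("scene")
a=cv2.resize(p[110:230,150:260,::-1],(400,436),interpolation=cv2.INTER_CUBIC)
b=cv2.resize(g[160:270,240:380,::-1],(400,314),interpolation=cv2.INTER_CUBIC)
o=np.zeros((436,800,3),np.uint8);o[:,:400]=a;o[:314,400:]=b;cv2.imwrite("pics/p1.png",o)
s=seat(2); m=blob(region(P,*s,.06,.0,.05,p.min(-1)>150)); print(m.sum(),rect(P[m]),np.nanpercentile(P[m][:,2],[5,50,95]))
# plane tilt
Q=P[m];A=np.c_[Q[:,:2]-Q[:,:2].mean(0),np.ones(len(Q))];print(np.linalg.lstsq(A,Q[:,2],rcond=None)[0],s)
E
```

```text
300 (array([642.8, 128.9]), array([77.4, 42.4]), 3.2) [0.02971216 0.03293311 0.03642817]
[0.0020209  0.00384052 0.03299921] [0.64344995 0.12802983]
```

View pics/p1.png

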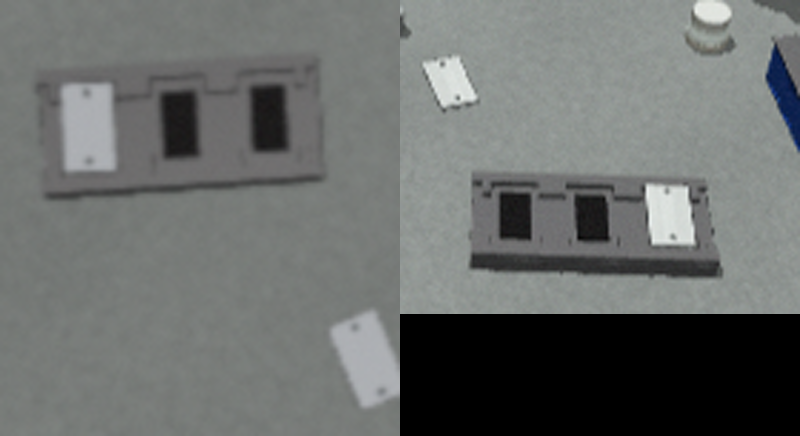

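Plate A (crop 88,127) lies level on its pad, with its top at 33 mm. I'll press it home and then do plate B.

```bash
python3 - <<'E'
from h import *
press(2)
pick_place(.4326,-.115,0)
movep([.48,.40,.25],best([.48,.40,.25],0))
for i in(0,2):print(i,plate(*seat(i),.06),seat(i))
E
```

```text
press True (14.1, array([0.6437, 0.128 , 0.0532]), 0.0001, array([-0.5, -0.2,  3.5]))
352 [ 432.7 -114.3] [80.8 47.4] 22.1 0.008180553069775165
touch True (18.6, array([ 0.433 , -0.1152,  0.0204]), 0.0578, array([-0. ,  1.1,  5.5]))
grip (19.1, array([ 0.4331, -0.1152,  0.0248]), 0.0443, array([-2. ,  0.8,  7.9]))
down False (21.8, array([ 0.6501, -0.0317,  0.0503]), 0.0439, array([-0.1, -0.1, -1.4]))
left (22.6, array([ 0.6497, -0.0314,  0.1296]), 0.058, array([-0.6, -0.3, -0.1]))
0 (np.int64(309), (array([649.7, -31.7]), array([76. , 42.3]), -0.8), np.float64(0.032906147024847066)) [ 0.65015005 -0.03182983]
2 (np.int64(286), (array([644. , 129.2]), array([76.9, 40.1]), -0.3), np.float64(0.028338060657405406)) [0.64344995 0.12802983]
```

```bash
cat >> h.py <<'E'
LY=np.deg2rad(8.8); LB=np.array([.4468,.3489]); LP=np.array([.465,.03])
E
python3 - <<'E'
from h import *
press(0)
R=best([*LB,.16],LY+np.pi/2)   # tool x along bar (y of lid)
command_gripper(.05,80)
R=best([*LB,.16],LY+np.pi/2); movep([*LB,.16],R)
for i in(0,2):print(i,plate(*seat(i),.06),seat(i))
R=sense()["tcp_rot"]
# fingers close along lid x
t=move_l([*LB,.096],feed=.1,until_force=8);print(t,S())
command_gripper(0,80);print("grip",S())
z=S()[1][2]
move_l([*LB,.20],feed=.12);print("lift",S())
R=best([*LP,.20],np.pi/2); move_l([*LP,.20],R,feed=.2)
move_l([*LP,z-.054+.004],feed=.1)
t=move_l([*LP,z-.054-.004],feed=.02,until_force=6);print(t,S())
command_gripper(.05);move_l([*LP,.2],feed=.2);print(S())
E
```

```text
press True (28.1, array([ 0.6503, -0.0319,  0.0532]), 0.0002, array([-1.3,  0.4,  4. ]))
0 (np.int64(301), (array([650.3, -31.3]), array([77.6, 42.9]), -0.8), np.float64(0.028005077053637084)) [ 0.65015005 -0.03182983]
2 (np.int64(289), (array([643.8, 128. ]), array([76.5, 42.6]), -1.4), np.float64(0.028317066306110528)) [0.64344995 0.12802983]
False (31.7, array([0.4472, 0.3491, 0.0963]), 0.0494, array([-1.1,  0.1, -0.2]))
grip (32.1, array([0.4471, 0.3492, 0.0968]), 0.0106, array([-0.5, -0.6,  6.7]))
lift (33.1, array([0.4462, 0.3485, 0.1991]), 0.0103, array([-1.5, -0.5, -2.5]))
True (36.9, array([0.4655, 0.0301, 0.0428]), 0.0105, array([ 0.7, -0.1,  6.3]))
(38.3, array([0.4642, 0.03  , 0.1991]), 0.0497, array([-0.2,  0.1, -0.2]))
```

Both plates are flush at 28 mm and the lid is on the bench. Next I'll plan the tray tip and run it if it's reachable.

```bash
cat >> h.py <<'E'
TB=np.array([.4734,-.322]); TY=np.deg2rad(-7.4); BIN=np.array([.447,.349])
def Rz(a): c,s=np.cos(a),np.sin(a); return np.array([[c,-s,0],[s,c,0],[0,0,1.]])
def Ry(a): c,s=np.cos(a),np.sin(a); return np.array([[c,0,s],[0,1,0],[-s,0,c]])
H=.072
def tip(psi,th,sg,ahead=.035,ze=.075):
    """TCP pose with tray tilted th, its outlet edge held at BIN + ahead*(tray heading), height ze"""
    Rt=Rz(psi)@Ry(-th); e=np.array([BIN[0]+ahead*np.cos(psi),BIN[1]+ahead*np.sin(psi),ze])
    return e+Rt@np.array([.05,0,H]),Rt@Rd(sg*np.pi/2)
E
python3 - <<'E'
from h import *
p,P=cloud("top");m=region(P,*TB,.06,.055,.09);print(rect(P[m]))
for sg in(1,-1):
    print("pick",sg,np.round(inverse_kinematics([*TB,.074],Rd(TY+sg*np.pi/2)),2))
    for d in(-45,-20,0,9,20,40,60,90):
        r=[]
        for th in(0,20,40,50,60):
            q=inverse_kinematics(*tip(np.deg2rad(d),np.deg2rad(th),sg)); r.append(None if q is None else np.round(q,1).tolist())
        print(sg,d,sum(x is not None for x in r),r[0],r[-2])
E
```

```text
(array([ 473.3, -320.7]), array([79.6, 12.5]), 82.5)
pick 1 [ 0.1   0.59  0.58  1.96 -0.47  0.73  0.83]
1 -45 5 [-1.0, 0.5, 0.5, 1.9, -0.3, 0.9, -1.1] [-1.5, 0.6, 0.6, 2.0, 0.6, 1.0, -2.2]
1 -20 5 [-0.9, 0.5, 0.4, 1.8, -0.3, 0.9, -0.7] [-1.5, 0.5, 0.5, 2.2, 1.1, 0.7, -2.3]
1 0 5 [-0.9, 0.5, 0.3, 1.8, -0.2, 0.9, -0.5] [-0.9, 0.4, -0.1, 2.3, 1.6, 0.8, -2.5]
1 9 5 [-0.9, 0.5, 0.3, 1.7, -0.2, 0.9, -0.3] [-1.0, 0.4, -0.1, 2.3, 1.8, 0.7, -2.5]
1 20 4 [-0.9, 0.5, 0.3, 1.7, -0.2, 0.9, -0.2] [-0.7, 0.3, -0.3, 2.4, 2.1, 0.6, -2.6]
1 40 4 [-0.9, 0.5, 0.2, 1.7, -0.1, 0.9, 0.1] [0.2, 0.6, -1.2, 2.4, 2.3, 0.7, -2.1]
1 60 4 [-0.9, 0.5, 0.2, 1.7, -0.1, 0.9, 0.4] [0.4, 0.6, -1.2, 2.3, 2.7, 0.3, -2.0]
1 90 5 [-0.9, 0.5, 0.1, 1.8, -0.0, 0.9, 0.8] [0.4, 0.7, -1.0, 2.1, -0.9, 0.3, 2.0]
pick -1 [-0.22  0.83  1.11  1.98 -0.93  0.96 -1.9 ]
-1 -45 5 [-0.6, 0.4, -0.0, 1.9, 0.0, 0.8, 1.8] [-1.2, 0.6, 0.1, 1.9, 0.9, 1.2, 0.7]
-1 -20 5 [-0.5, 0.5, -0.1, 1.8, 0.1, 0.9, 2.1] [-1.2, 0.5, 0.1, 2.1, 1.2, 0.9, 0.7]
-1 0 5 [-0.5, 0.5, -0.2, 1.7, 0.1, 0.9, 2.4] [-1.2, 0.4, 0.2, 2.3, 1.6, 0.7, 0.6]
-1 9 5 [0.1, 0.9, -1.2, 1.7, 0.8, 1.2, 2.0] [-0.5, 0.4, -0.6, 2.3, 1.8, 0.9, 0.7]
-1 20 4 [0.0, 0.9, -1.2, 1.7, 0.8, 1.2, 2.1] [0.0, 0.6, -1.2, 2.3, 2.0, 1.0, 0.9]
-1 40 4 [-0.0, 0.9, -1.2, 1.7, 0.8, 1.2, 2.5] [0.2, 0.6, -1.2, 2.4, 2.3, 0.7, 1.0]
-1 60 4 [-1.3, 0.6, 0.8, 1.7, -0.5, 1.0, -2.4] [0.4, 0.6, -1.2, 2.3, 2.7, 0.3, 1.1]
-1 90 5 [-1.3, 0.6, 0.6, 1.8, -0.4, 0.9, -2.1] [0.3, 0.6, -1.0, 2.1, -0.9, 0.3, -1.1]
```

```bash
python3 - <<'E'
from h import *
d=np.deg2rad
R=Rd(TY+np.pi/2); command_gripper(.04,90)
movep([*TB,.2],R); move_l([*TB,.10],feed=.15)
print(move_l([*TB,.074],feed=.05,until_force=8)); command_gripper(0,90); print("grip",S(),np.degrees(TY))
move_l([*TB,.22],feed=.1); print("lift",S())
p0,R0=tip(d(-45),0,1,ze=.14)
move_l(p0,R0,feed=.15); print("over",S())
p1,R1=tip(d(-45),0,1); move_l(p1,R1,feed=.1)
for t in range(8,57,8):
    a,b=tip(d(-45),d(t),1); move_l(a,b,feed=.04)
print(S()); sleep(1)
p,P=cloud("top");g,_=cloud("scene")
o=np.zeros((500,800,3),np.uint8);o[:,:400]=cv2.resize(p[150:270,40:150,::-1],(400,500));o[:,400:]=cv2.resize(g[120:240,350:450,::-1],(400,500));cv2.imwrite("pics/tip.png",o)
E
```

```text
False
grip (41.8, array([ 0.4735, -0.3221,  0.0744]), 0.0105, array([-0.2,  0.2,  3.3])) -7.400000000000001
lift (43.4, array([ 0.4731, -0.3217,  0.2193]), 0.0098, array([ 0. , -0.6, -3.9]))
over (47.6, array([0.5071, 0.2886, 0.212 ]), 0.0102, array([ 0.8,  0.2, -3.4]))
(51.6, array([0.4499, 0.3461, 0.1573]), 0.0099, array([ 0.8,  0.7, -1.7]))
```

View pics/tip.png

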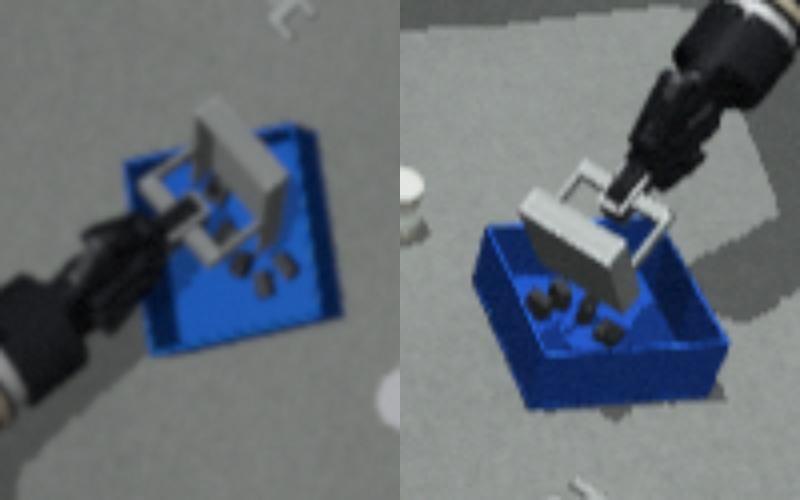

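The nuts are in the bin: four or five dark blocks show, at about (240-290, 190-285) in the top crop, and the tray is empty and tilted. I'll set it back.

```bash
python3 - <<'E'
from h import *
d=np.deg2rad
for t in(40,24,8,0):
    a,b=tip(d(-45),d(t),1,ze=.085); move_l(a,b,feed=.06)
p0,R0=tip(d(-45),0,1,ze=.14); move_l(p0,R0,feed=.15)
M=np.array([.4617,-.3236]); R=Rd(d(-2.2)+np.pi/2)
move_l([*M,.22],R,feed=.2); move_l([*M,.086],feed=.12)
print(move_l([*M,.071],feed=.02,until_force=5),S()); sleep(.3)
command_gripper(.04); move_l([*M,.2],feed=.15); print(S())
q=[.5,0,.3]; movep(q,best(q,np.pi/2))
p,P=cloud("top");g,_=cloud("scene")
m=region(P,*M,.08,.055,.09);print("bar",rect(P[m]))
m=region(P,*M,.09,-.01,.012,p.max(-1)<60);print("mat",rect(P[m]))
m=region(P,*LP,.05,.03,.06);print("lidbar",rect(P[m]))
m=region(P,*LP,.12,.004,.02);print("lid",rect(P[m]))
m=region(P,*BIN,.13,.05,.075);print("rim",rect(P[m]))
o=np.zeros((500,800,3),np.uint8);o[:,:400]=cv2.resize(p[150:270,40:150,::-1],(400,500));o[:,400:]=cv2.resize(g[150:230,160:240,::-1],(400,500));cv2.imwrite("pics/back.png",o)
E
```

```text
True (60.4, array([ 0.4616, -0.3235,  0.0744]), 0.0098, array([-0.3, -0.6,  5.4]))
(62.1, array([ 0.4612, -0.3231,  0.1991]), 0.0399, array([-0.3,  0.5,  0.2]))
bar (array([ 460.8, -322.9]), array([80.4, 11.5]), 88.5)
mat (array([ 461.9, -322.8]), array([144.7, 115.4]), -2.5)
lidbar (array([465.7,  16.2]), array([31.8,  9.9]), 88.4)
lid (array([446.8,  -6.5]), array([224.1, 150. ]), -23.2)
rim (array([445.6, 351.5]), array([153.7, 150.2]), -79.7)
```

View pics/back.png

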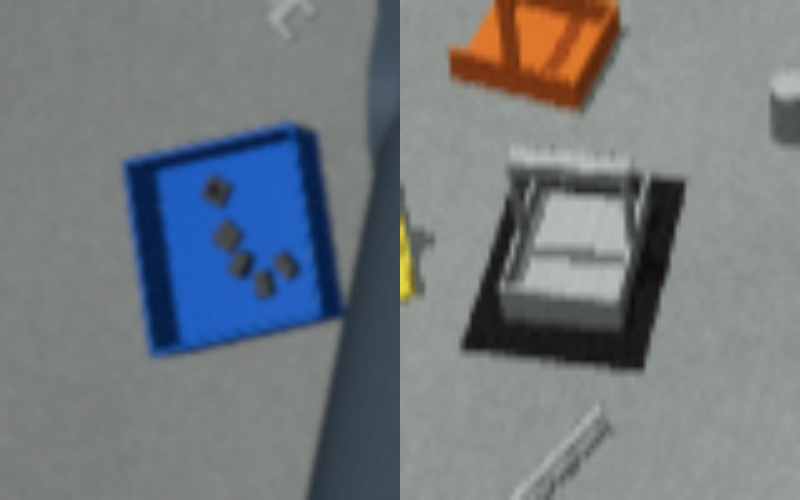

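All five nuts are in the bin, at crop (218,190), (228,237), (242,265), (265,285) and (288,265). The tray is empty, level and centred on the mat. Lid next.

```bash
python3 - <<'E'
from h import *
L=np.array([.465,.03]); movep([*L,.2],best([*L,.2],np.pi/2))
move_l([*L,.07],feed=.15); print(move_l([*L,.043],feed=.05,until_force=8),S())
command_gripper(0,80);print("grip",S()); z=S()[1][2]
move_l([*L,.2],feed=.12)
B=np.array([.4464,.3498]); R=best([*B,.2],np.deg2rad(9.2)+np.pi/2)
move_l([*B,.2],R,feed=.2); move_l([*B,z+.066],feed=.12)
print(move_l([*B,z+.050],feed=.02,until_force=6),S(),z)
command_gripper(.05); move_l([*B,.2],feed=.15)
q=[.48,-.1,.35]; movep(q,best(q,np.pi/2))
p,P=cloud("top");g,_=cloud("scene")
m=blob(region(P,*B,.13,.05,.075));Q=P[m];print("lid",rect(Q),np.nanmedian(Q[:,2]))
A=np.c_[Q[:,:2]-Q[:,:2].mean(0),np.ones(len(Q))];print("tilt",np.linalg.lstsq(A,Q[:,2],rcond=None)[0])
for i in(0,2):print(i,plate(*seat(i),.06))
cv2.imwrite("pics/end.png",cv2.resize(g[:,:,::-1],(800,600)));print(S())
E
```

```text
False (65.7, array([0.465 , 0.0298, 0.0429]), 0.0403, array([-0.1,  0.2,  0.8]))
grip (66.1, array([0.4653, 0.03  , 0.0435]), 0.0104, array([-0.9, -0.3,  5.3]))
True (70.8, array([0.4463, 0.3498, 0.0975]), 0.0104, array([-0.9, -0.4,  4. ])) 0.0435
lid (array([445.8, 350.3]), array([155.8, 154.2]), -80.9) 0.06425221510138035
tilt [0.00048874 0.00259859 0.06421544]
0 (np.int64(19), (array([684.5, -40.5]), array([19.2,  9.9]), 75.0), np.float64(0.028011328477720143))
2 (np.int64(311), (array([642.6, 128. ]), array([80.2, 44.2]), 2.6), np.float64(0.028162807162782855))
(74.0, array([ 0.4802, -0.0991,  0.3498]), 0.0501, array([-0.4, -0.4,  0.5]))
```

View pics/end.png

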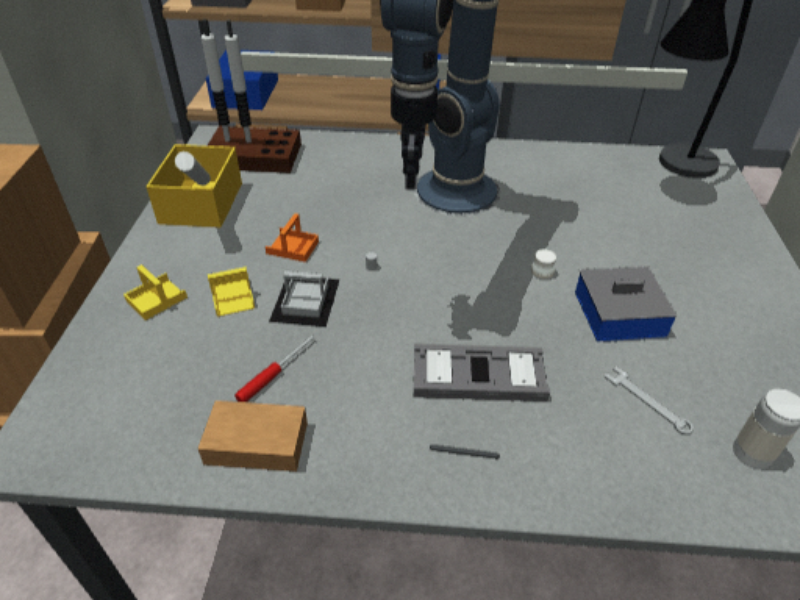

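The end picture shows both plates in the rack (438,367 and 521,369) and the lid level on the bin (625,305). The empty tray is on its mat (304,297), and nothing else has moved. Plate 0's last top-view reading was blocked by the arm; it measured flush after pressing. Handing in.

```bash
python3 -c "
from rig import *
print(finish_job())"
```

```text
the job is handed in; nothing more can be done
None
```

I handed in the job at about 74 s: two plates (the only ones present) pressed flush, all five nuts in the bin, the empty tray back on the middle of its mat, and the lid level on the bin.

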